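# Twist the tasting dish off its stand and offer the chocolate

## Task

The white tasting dish is twist-locked on its wooden stand: take it by the wooden grip of its handle, turn it a quarter turn anticlockwise (from above) until the handle lines up with the two raised marks on the stand's foot, and lift it off. Turn it in the air until the handle runs along the long side of the change tray, and finish while holding it still and level about 10 cm above the tray's middle, for a customer to reach in. Keep the loose chocolate ball near the middle of the dish without touching it, and leave the other things on the counter where they are.

Things in the scene. Friction and masses are not known exactly. Their poses are not given: they have to be found in the camera images.
- dish: Loose white round dish, 128 mm across, about 0.32 kg. Origin on its axis at the underside of its steel foot, z up the axis; rim 35 mm above the origin. A stiff arched wire handle, fixed to the rim at its +y and -y sides, spans it along its own y axis. Below it: a hub 40 mm across, and at the bottom a cross bar 70 mm long (along y), 19 wide, 7 thick, the key of the twist lock.
- dish_grip (a point): Centre of the flat-sided wooden grip at the top of the handle, on the dish's axis, 117 mm above the dish's origin: 52 mm long along y (the handle's direction), 12 mm thick along x, 26 mm high; same axes as the dish. Pinch it across its thickness from above; the chocolate's top lies 50 mm below the grip's lower edge.
- dish_middle (a point): Middle of the dish's hollow, on its floor, 24 mm above the dish's origin. The hollow is flat out to 14 mm from the middle, then rises at 6 degrees to 42 mm from the middle and at 21 degrees to the rim.
- truffle_center (a point): Centre of the loose chocolate ball, 30 mm across, 22 g, lying in the middle of the dish; it starts to roll at about 2 degrees of tilt.
- stand: Wooden pedestal screwed to the counter: round foot 150 mm across, 10 mm thick. Origin under its centre, z up. Two small raised steel marks lie on the foot at its +x and -x sides. At the start the dish is locked: its y axis along the stand's y axis, its origin 44 mm above the stand's.
- stand_socket (a point): Centre of the floor of the steel socket on the stand (88 mm across, top 18 mm above this floor), same axes as the stand. The dish's bar is caught under its lips (4 mm play up, 3 mm sideways). A 90 degree turn anticlockwise from above, nearly free, brings the bar into the slot along x (good to 8 degrees either way); the dish then lifts out, clear after 20 mm. Stops lie 5 degrees past both ends.
- change_tray: Flat change tray fixed on the counter, aluminium with a black studded rubber insert and a few coins fixed on it, 125 mm (its x) by 180 mm (its y, the long side), top 6 mm (coins 11 mm) above the counter. Origin under its centre.
- counter_bell: Bystander: steel counter bell, 85 mm across, 58 mm high; origin under its centre.
- mug: Bystander: white mug, 82 mm across, 91 mm high; origin under it.
- coins1: Bystander: upright paper roll of coins, 28 mm across, 52 mm high; origin under its centre.
- coins2: Bystander: upright paper roll of coins, 28 mm across, 56 mm high; origin under its centre.
- sugar: Bystander: sugar shaker, 44 mm across, 90 mm high; origin under its centre.
- pad: Bystander: order pad, 148 x 109 x 13 mm, with a pen lying on it; origin under its centre.
- ballpen: Bystander: pen, 145 mm long, lying on the order pad.

How it is judged:
By the outcome, as a careful person would: the job done as asked, in the order asked, and still so for the second after the job is handed in, while the arm keeps its last pose, push and grip.
It also fails if it takes over 58 s, if anything falls off the work surface, if the arm or the gripper's body presses on something with over 40 N, if the wrist force passes 120 N, or if a joint passes its speed limit or range.

## Robot

A 7-joint arm with a two-finger parallel gripper is mounted at the origin on a cart in front of the work surface, level with it; the furniture and walls round the work are solid. World frame = base frame: x ahead of the robot, y to its left, z up, the work surface at z = 0. Lengths are in m, angles in rad, forces in N, time in s.
With the tool pointing down it reaches from about 0.425 to 0.875 m from the base axis. Payload 4.7 kg.
Tool frame: the origin (TCP) lies between the finger pads; the fingertips stand ctrl.tip_reach ahead of it and the grasp point (between the pads) lies 5 mm behind it (ctrl.tip_reach is the distance from the TCP to the fingertips, in m); z points along the fingers, y is the direction in which the jaws open and shut (so a half turn about z gives the same grasp; the last joint's range is limited). The gripper opens to 87 mm and grips with 3 to 60 N. Pads are 19 mm wide; open, the fingers measure 117 mm over their backs; the gripper's body (75 mm by 190 mm) begins 51 mm behind the grasp point.
Start: joints at [1.347, 0.321, -0.07, 1.45, 0.023, 1.371, -0.057], TCP at [0.153, -0.632, 0.237] pointing down, gripper open.
Joint ranges: [-2.86, 2.86], [-0.3, 2.09], [-1.38, 1.24], [0.06, 2.45], [-1.56, 4.7], [0.09, 2.05], [-2.69, 2.69]. Speed limits (rad/s): [2.57, 2.57, 3.14, 3.14, 3.14, 3.14, 3.14].

## Interface

Orientations are given as a rotation vector (axis times angle).
In Python, from bench import ctrl gives the robot as it stands.
- The arm moves only by the shell command python3 -m handwheel 'ROWS' [FORCE]. ROWS is JSON, a list of rows, each a list of 7 numbers: the shift along the tool's x, y, z in mm, then the turn, a rotation vector about the tool's x, y, z in rad, then the gripper's target within -1 to 1 (shut at 1, half-way at 0, fully open at -1). In form: [[dx, dy, dz, ax, ay, az, grip], ...]. A call has 1 to 12 rows; each row is the pose to reach, as a shift and turn from the pose commanded when the call began, along the tool's axes at that moment; what a row does not reach only later rows make up. A row lasts 1/8 s, in which the tool goes at most 62.5 mm and 10.7 degrees, less where a joint would pass 70% of its speed; a pose out of reach is approached as far as the arm can. A call with a gripper value outside its range is refused whole. The fingers move at their own pace and stop on an object; FORCE is the grip in N (left out, the last holds). Time passes only in rows, so rows that repeat a pose let the fingers close. It gives the time, the measured TCP pose, the force and the opening at its end, in the units of the state.
- ctrl.get_state(): the state, without advancing time (a new reading comes with each control period).
- ctrl.get_image(name): name is "scene" or "top" or "wrist"; returns the picture (384x512x3 uint8, red, green, blue); there is no depth.
- ctrl.camera_model(name): a dict with "mtx" (3x3 intrinsics, pixels), "k1" (the pictures are not rectified: a ray, as slopes to the right and down, at radius r is drawn at 1 + k1 r^2 times it, then the intrinsics apply), "xyz" and "orientation" of the camera in the world. Camera axes: x right, y up, looking along -z (the intrinsics and any distortion apply to the point x, -y, -z); pixel columns grow to the right and rows downward; lengths in m; the calibration is good to about 2 mm. A picture is of the moment at which its call begins: read the wrist's pose just before it. camera_model takes no time and is no camera call; for the wrist camera it gives the pose at the moment of the call.
- ctrl.close_job(): hands the job in, once; it reports no verdict.
The state is a dict: "time": time; "joint_positions": joint angles; "qd": joint speeds; "joint_torque": joint torques, N m; "position": TCP position; "tool_rot": TCP orientation; "ft_force": force on the tool from outside, world axes, zero at the start; "torque": the same for the moment, N m; "grip_width": opening from 0.0 (shut) to 1.0 (fully open).
Only numpy, scipy, OpenCV 4.12 (cv2) and the standard library are available. Lean on these libraries where they do the work, as an engineer would, in place of code of your own. Each camera call takes 0.05 s, during which the arm holds its last target.

## Working session

There is one attempt and no reset: what is moved stays moved. The work goes in short steps, Python scripts to look and compute and a shell command to move; the robot and the scene stay as the last step left them, time stands still between calls to the robot, and variables do not carry over. Pictures are saved under pics/ and viewed, and the job is handed in when it is done.

```bash
ls; mkdir -p pics
python3 - <<'E'
from bench import ctrl
import cv2
print(ctrl.get_state(), ctrl.tip_reach)
for n in ("scene","top","wrist"):
    m=ctrl.camera_model(n); print(n,m)
    cv2.imwrite(f"pics/{n}0.png",ctrl.get_image(n)[:,:,::-1])
E
```

```text
pics
{'time': 0.0, 'joint_positions': array([ 1.34710624,  0.32180678, -0.07012352,  1.45169545,  0.02260327,
        1.3708211 , -0.05687093]), 'qd': array([-0.00095609, -0.00180962, -0.00287848, -0.00071914,  0.00017909,
        0.00262444, -0.0005476 ]), 'joint_torque': array([-4.02518690e-04, -4.91289425e+01, -4.03987085e-01, -3.12529314e+01,
       -6.37701340e-02,  4.37008368e-02,  1.78666255e-04]), 'position': array([ 0.15295656, -0.63118497,  0.23546208]), 'tool_rot': array([-3.11749322e+00, -3.72565187e-01,  5.04996984e-04]), 'ft_force': array([ 0.01011817, -0.02851024,  0.45090717]), 'torque': array([-0.00029196, -0.00682251, -0.00045621]), 'grip_width': 1.0005757964128905} 0.014
scene {'mtx': array([[347.38507461,   0.        , 252.13431166],
       [  0.        , 347.38507461, 195.41811198],
       [  0.        ,   0.        ,   1.        ]]), 'k1': -0.011350468512031512, 'xyz': array([-0.23805758,  0.44112404,  0.94986602]), 'orientation': array([ 0.51580418, -0.78193201, -1.90322739])}
top {'mtx': array([[463.70274359,   0.        , 247.11435803],
       [  0.        , 463.70274359, 193.07291019],
       [  0.        ,   0.        ,   1.        ]]), 'k1': -0.15065282765629076, 'xyz': array([0.23500736, 0.07349823, 1.96949474]), 'orientation': array([ 0.13786863, -0.11781016, -1.59510364])}
wrist {'mtx': array([[279.17976448,   0.        , 252.87530214],
       [  0.        , 279.17976448, 194.02136855],
       [  0.        ,   0.        ,   1.        ]]), 'k1': -0.053373634030545014, 'xyz': array([ 0.22103765, -0.61352388,  0.38266059]), 'orientation': array([-0.21987793,  0.17508454, -1.32352696])}
```

View pics/scene0.png

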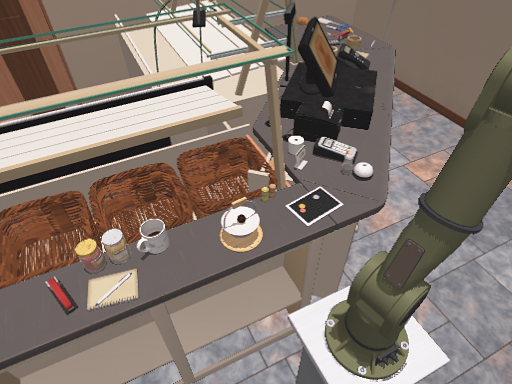

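View pics/top0.png

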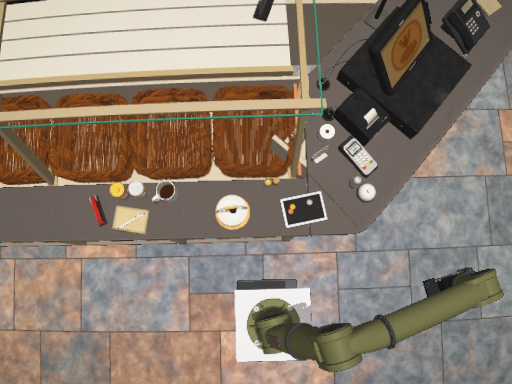

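View pics/wrist0.png

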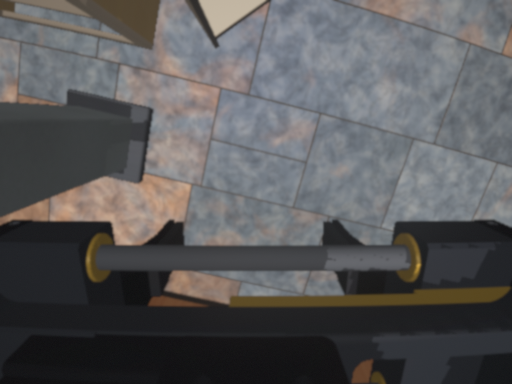

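The scene view shows the dish at about (240,218), with its grip at (240,202). In the top view the dish is at (233,211), the tray at (303,209) and the coin rolls at (267–275,182). The wrist camera sees only floor. Next I'll zoom in and measure.

```bash
cat > h.py <<'E'
import numpy as np, cv2
from scipy.spatial.transform import Rotation as R
def K(m): return np.array(m['mtx']), np.array([m['k1'],0,0,0,0])
def ray(m,uv):
    k,d=K(m); p=cv2.undistortPointsIter(np.array([[uv]],float),k,d,None,None,(3,50,1e-10))[0,0]
    v=R.from_rotvec(m['orientation']).apply([p[0],-p[1],-1.]); return np.array(m['xyz']),v/np.linalg.norm(v)
def onz(m,uv,z):
    o,v=ray(m,uv); return o+v*(z-o[2])/v[2]
def proj(m,P):
    k,d=K(m); c=R.from_rotvec(m['orientation']).inv().apply(np.atleast_2d(P)-m['xyz'])*[1,-1,-1]
    return cv2.projectPoints(c,np.zeros(3),np.zeros(3),k,d)[0][:,0]
def tri(m1,u1,m2,u2):
    o1,a=ray(m1,u1);o2,b=ray(m2,u2)
    s=np.linalg.lstsq(np.c_[a,-b],o2-o1,rcond=None)[0]
    return (o1+s[0]*a+o2+s[1]*b)/2, np.linalg.norm(o1+s[0]*a-o2-s[1]*b)
def crop(path,x,y,w,h,f,out):
    im=cv2.imread(path)[y:y+h,x:x+w]; cv2.imwrite(out,cv2.resize(im,None,fx=f,fy=f,interpolation=cv2.INTER_CUBIC))
E
python3 - <<'E'
from h import *
crop('pics/top0.png',200,160,140,80,5.5,'pics/top0z.png')
crop('pics/scene0.png',210,180,140,80,5.5,'pics/scene0z.png')
E
```

```text
(no output)
```

View pics/top0z.png

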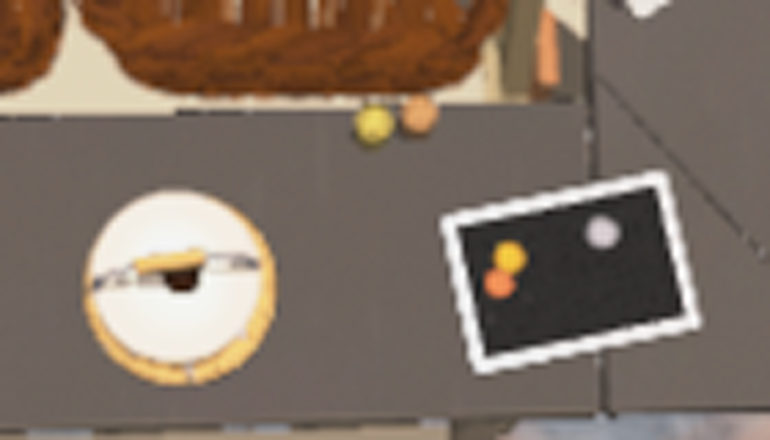

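View pics/scene0z.png

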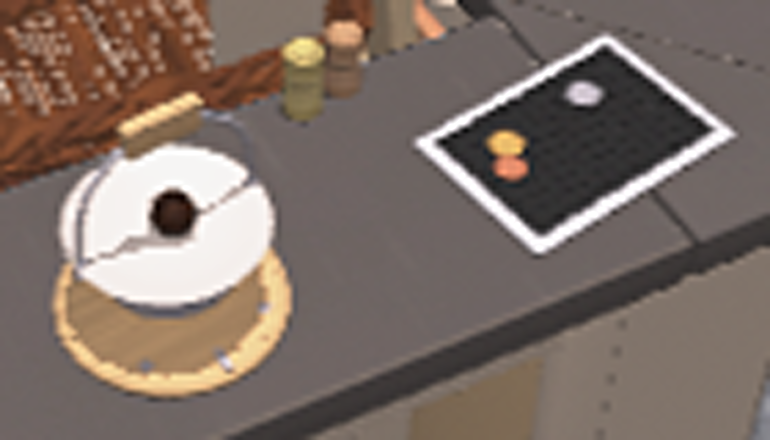

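The zoomed top view shows the grip from about (135,268) to (203,257) zoomed, and the tray outline as a white frame. Both are clear enough to measure.

Run:
```python
from h import *
from bench import ctrl
mt=ctrl.camera_model('top'); ms=ctrl.camera_model('scene')
T=cv2.imread('pics/top0.png'); S=cv2.imread('pics/scene0.png')
def mask(I,lo,hi,box):
    h=cv2.cvtColor(I,cv2.COLOR_BGR2HSV); m=cv2.inRange(h,lo,hi); z=np.zeros_like(m); x0,y0,x1,y1=box; z[y0:y1,x0:x1]=m[y0:y1,x0:x1]; return z
def big(m):
    c=cv2.findContours(m,cv2.RETR_EXTERNAL,cv2.CHAIN_APPROX_NONE)[0]; return max(c,key=len)
# rim
for nm,I,m,b in(('top',T,mt,(212,190,252,232)),('scene',S,ms,(215,200,265,250))):
    c=big(mask(I,(0,0,175),(180,60,255),b))[:,0]
    hull=cv2.convexHull(c)[:,0]
    P=np.array([onz(m,p,0.079) for p in hull])[:,:2]
    A=np.c_[2*P,np.ones(len(P))]; s=np.linalg.lstsq(A,(P**2).sum(1),rcond=None)[0]
    print(nm,'rim',s[:2],np.sqrt(s[2]+s[:2]@s[:2]),hull.min(0),hull.max(0))
# tray
for nm,I,m,b in(('top',T,mt,(275,185,335,235)),('scene',S,ms,(282,184,348,230))):
    c=big(mask(I,(0,0,160),(180,60,255),b)); r=cv2.approxPolyDP(cv2.convexHull(c),4,True)[:,0]
    P=np.array([onz(m,p,0.006) for p in r]); print(nm,'tray',r.tolist(),P[:,:2].round(4).tolist(),P.mean(0))
    P=P[:4]; 
    for i in range(len(P)):
        d=P[(i+1)%len(P)]-P[i]; print(np.linalg.norm(d[:2]).round(4),np.degrees(np.arctan2(d[1],d[0])).round(1))
# grip and feet
z=lambda x,y:(200+(x+.5)/5.5-.5,160+(y+.5)/5.5-.5)
a,b=[onz(mt,z(*p),.079) for p in((95,285),(258,263))]; d=b-a; print('feet',a,b,np.linalg.norm(d),np.degrees(np.arctan2(d[1],d[0])))
zs=lambda x,y:(210+(x+.5)/5.5-.5,180+(y+.5)/5.5-.5)
print('grip top',tri(mt,z(170,261),ms,zs(160,118)))
a,b=[onz(mt,z(*p),.174) for p in((137,266),(203,256))]; d=b-a; print('grip ',(a+b)/2,np.linalg.norm(d),np.degrees(np.arctan2(d[1],d[0])))
a,b=[onz(ms,zs(*p),.174) for p in((121,131),(201,100))]; d=b-a; print('grip s ',(a+b)/2,np.linalg.norm(d),np.degrees(np.arctan2(d[1],d[0])))
print('coins',onz(mt,z(375,125),.05),onz(mt,z(420,114),.05))
print('mark', onz(ms,zs(224,361),.011),onz(mt,z(192,377),.011))
```

```text
top rim [0.47588798 0.15886075] 0.0643151626876092 [217 195] [246 227]
scene rim [0.47706275 0.16045677] 0.06409825923686252 [221 206] [259 235]
top tray [[320, 191], [327, 218], [286, 227], [280, 199]] [[0.5564, -0.2194], [0.4389, -0.2434], [0.4059, -0.0668], [0.5268, -0.0459]] [ 0.48201005 -0.14387236  0.006     ]
0.1199 -168.4
0.1796 100.6
0.1226 9.8
0.176 -80.3
scene tray [[343, 204], [309, 225], [286, 206], [319, 186]] [[0.4355, -0.2415], [0.4047, -0.0725], [0.5222, -0.0458], [0.5587, -0.2162]] [ 0.48027347 -0.14401226  0.006     ]
0.1718 100.3
0.1204 12.8
0.1743 -77.9
0.1258 -168.4
feet [0.47191272 0.2198353  0.079     ] [0.48501015 0.09754124 0.079     ] 0.12299340741626048 -83.88704747827782
grip top (array([0.47678347, 0.15967902, 0.168107  ]), np.float64(0.0013360912233886324))
grip  [0.47567582 0.15880896 0.174     ] 0.04744000859415312 -82.95013682244462
grip s  [0.4733351  0.16084555 0.174     ] 0.05093437651600475 -87.6218195052519
coins [0.5926884  0.00554016 0.05      ] [ 0.60024236 -0.02921406  0.05      ]
mark [0.41357623 0.15365796 0.011     ] [0.40698356 0.15156425 0.011     ]
```

The dish axis is at about (0.4765, 0.160) and the handle points at about 96°. The tray's middle is at (0.481, -0.144), with its long side at about 100.5°. Next I'll check the case's beam and post, then work out the approach. The straight line would pass too near the base, so I'll go around.

```bash
cat >> h.py <<'E'
def plan(wps):
    from bench import ctrl
    s=ctrl.get_state(); r0=R.from_rotvec(s['tool_rot']); p0=s['position']
    M=r0.as_matrix(); print('t',s['time'].__round__(2),'p',p0.round(4),'yawY',np.degrees(np.arctan2(M[1,1],M[0,1])).round(2),'tilt',np.degrees(np.arccos(-M[2,2])).round(2),'F',s['ft_force'].round(2),'g',round(s['grip_width'],3),'j',s['joint_positions'].round(2))
    for (x,y,z,yaw) in wps:
        a=np.radians(yaw); Y=np.array([np.cos(a),np.sin(a),0]); Z=np.array([0,0,-1.]); X=np.cross(Y,Z)
        rt=R.from_matrix(np.c_[X,Y,Z]); d=r0.inv().apply(np.array([x,y,z])-p0)*1000
        print((x,y,z,yaw),'->',d.round(1),(r0.inv()*rt).as_rotvec().round(4))
E
python3 - <<'E'
from h import *
from bench import ctrl
mt=ctrl.camera_model('top'); ms=ctrl.camera_model('scene')
print('junction',tri(mt,(300,107),ms,(277,55)))
print('bell',tri(mt,(367,190),ms,(363,168)))
plan([(.22,-.6,.27,-70),(.3,-.53,.28,-55),(.42,-.42,.28,-40),(.48,-.3,.28,-25),(.48,-.15,.28,-10),(.478,0,.27,0),(.4765,.16,.25,6)])
E
```

```text
junction (array([ 0.76324907, -0.10807791,  0.47467206]), np.float64(0.024351049502126045))
bell (array([ 0.55070047, -0.41948203,  0.02758541]), np.float64(0.0017421070615337565))
t 0.15 p [ 0.153  -0.6313  0.2357] yawY -76.37 tilt 0.09 F [ 0.25  0.43 -0.83] g 0.997 j [ 1.35  0.32 -0.07  1.45  0.02  1.37 -0.06]
(0.22, -0.6, 0.27, -70) -> [ 72.5 -14.7 -34.3] [-0.0015  0.     -0.1112]
(0.3, -0.53, 0.28, -55) -> [166.7 -63.9 -44.2] [-1.50e-03 -2.00e-04 -3.73e-01]
(0.42, -0.42, 0.28, -40) -> [ 309.3 -142.5  -44.1] [-1.500e-03 -4.000e-04 -6.348e-01]
(0.48, -0.3, 0.28, -25) -> [ 395.9 -245.   -44. ] [-1.400e-03 -6.000e-04 -8.966e-01]
(0.48, -0.15, 0.28, -10) -> [ 431.2 -390.8  -43.8] [-1.4000e-03 -8.0000e-04 -1.1584e+00]
(0.478, 0, 0.27, 0) -> [ 464.6 -537.   -33.5] [-1.300e-03 -9.000e-04 -1.333e+00]
(0.4765, 0.16, 0.25, 6) -> [ 500.9 -692.8  -13.3] [-1.3000e-03 -1.0000e-03 -1.4377e+00]
```

```bash
python3 -m handwheel '[[36,-7,-17,0,0,-0.06,-1],[72,-15,-34,0,0,-0.11,-1],[120,-38,-42,0,0,-0.24,-1],[167,-64,-44,0,0,-0.37,-1],[214,-90,-44,0,0,-0.46,-1],[262,-116,-44,0,0,-0.55,-1],[309,-142,-44,0,0,-0.63,-1],[340,-180,-44,0,0,-0.75,-1],[370,-215,-44,0,0,-0.83,-1],[396,-245,-44,0,0,-0.9,-1],[396,-245,-44,0,0,-0.9,-1]]'
python3 - <<'E'
from h import *
plan([(.48,-.15,.28,-10),(.478,0,.27,0),(.4765,.16,.25,6)])
E
```

```text
time: 1.52
position: [0.4835, -0.2947, 0.2817]
tool_rot: [2.637, 1.705, 0.003]
ft_force: [-0.3, -0.5, -0.7]
grip_width: 1.004
t 1.52 p [ 0.4835 -0.2947  0.2817] yawY -24.22 tilt 0.12 F [-0.27 -0.47 -0.69] g 1.004 j [ 0.91  0.15 -0.45  1.58  0.06  1.42  0.03]
(0.48, -0.15, 0.28, -10) -> [130.5 -62.5   1.8] [ 0.0019 -0.0009 -0.2482]
(0.478, 0, 0.27, 0) -> [ 266.5 -125.9   11.8] [ 0.002  -0.0007 -0.4227]
(0.4765, 0.16, 0.25, 6) -> [ 411.8 -192.9   31.9] [ 0.002  -0.0006 -0.5275]
```

```bash
python3 -m handwheel '[[45,-21,0,0,0,-0.08,-1],[90,-42,1,0,0,-0.17,-1],[130,-62,2,0,0,-0.25,-1],[180,-85,5,0,0,-0.31,-1],[225,-106,8,0,0,-0.37,-1],[266,-126,12,0,0,-0.42,-1],[315,-148,18,0,0,-0.46,-1],[365,-171,24,0,0,-0.5,-1],[395,-185,28,0,0,-0.52,-1],[412,-193,31,0.002,0,-0.53,-1],[412,-193,31,0.002,0,-0.53,-1],[412,-193,31,0.002,0,-0.53,-1]]'
python3 - <<'E'
from h import *
plan([(.4765,.16,.25,6),(.4765,.16,.158,6)])
from bench import ctrl
m=ctrl.camera_model('wrist'); cv2.imwrite('pics/w1.png',ctrl.get_image('wrist')[:,:,::-1])
cv2.imwrite('pics/s1.png',ctrl.get_image('scene')[:,:,::-1])
print(m['xyz'],proj(m,[[.4765,.16,.174],[.4765,.16,.044]]))
E
```

```text
time: 3.02
position: [0.4783, 0.1533, 0.2497]
tool_rot: [-2.112, -2.324, 0.002]
ft_force: [-0.2, 0.7, -0.2]
grip_width: 0.998
t 3.02 p [0.4783 0.1533 0.2497] yawY 5.46 tilt 0.1 F [-0.18  0.66 -0.22] g 0.998 j [ 0.51  0.04 -0.89  1.76  0.04  1.35 -0.29]
(0.4765, 0.16, 0.25, 6) -> [ 6.9 -1.2 -0.3] [-0.0018  0.0004 -0.0094]
(0.4765, 0.16, 0.158, 6) -> [ 6.9 -1.  91.7] [-0.0018  0.0004 -0.0094]
[0.47137682 0.224893   0.39676391] [[251.78554647 200.32165101]
 [252.28182404 171.85893564]]
```

View pics/w1.png

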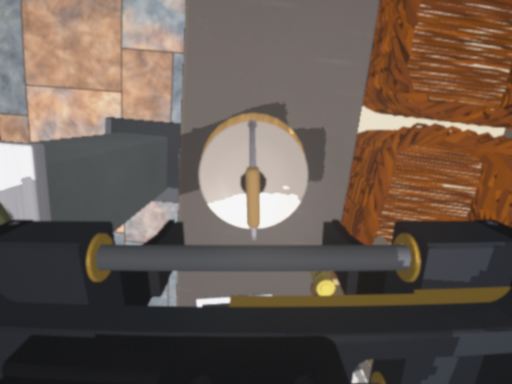

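View pics/s1.png

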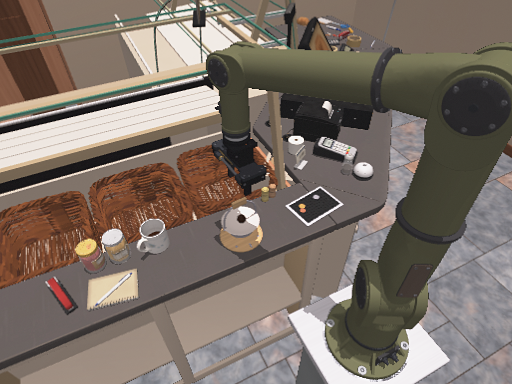

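The wrist view shows the grip as a vertical bar from (253,168) to (253,228), between the open fingers. I'll measure its line.

Run:
```python
from h import *
from bench import ctrl
m=ctrl.camera_model('wrist'); I=cv2.imread('pics/w1.png'); h=cv2.cvtColor(I,cv2.COLOR_BGR2HSV)
k=cv2.inRange(h,(8,90,60),(30,255,255)); z=np.zeros_like(k); z[160:232,240:266]=k[160:232,240:266]
c=max(cv2.findContours(z,cv2.RETR_EXTERNAL,cv2.CHAIN_APPROX_NONE)[0],key=len)
r=cv2.minAreaRect(c); b=cv2.boxPoints(r); print(r)
P=np.array([onz(m,p,.174) for p in b]); print(P.round(4)); print(P.mean(0))
for i in range(2):
    d=P[i+1]-P[i]; print(np.linalg.norm(d),np.degrees(np.arctan2(d[1],d[0])))
cv2.imwrite('pics/w1z.png',cv2.resize(I[105:245,190:320],None,fx=4,fy=4,interpolation=cv2.INTER_CUBIC))
```

```text
((252.0, 197.0), (58.0, 14.0), 90.0)
[[0.4685 0.1863 0.174 ]
 [0.4798 0.1874 0.174 ]
 [0.4848 0.1377 0.174 ]
 [0.4729 0.1366 0.174 ]]
[0.47649967 0.16201114 0.174     ]
0.011287678825788884 5.492092311427815
0.049947393724472544 -84.18973386731966
```

View pics/w1z.png

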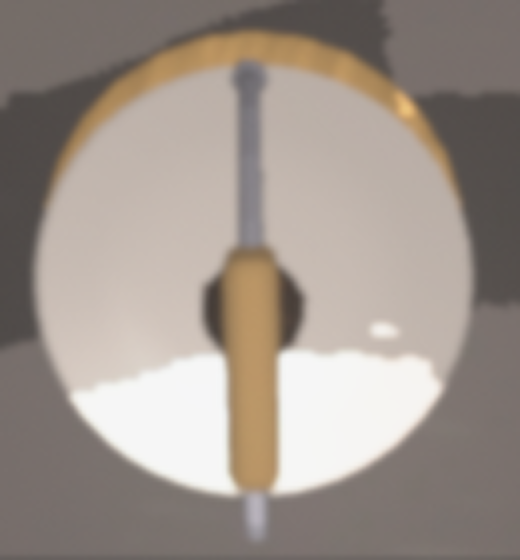

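```bash
python3 -m handwheel '[[7,-1,0,-0.002,0,-0.009,-1],[7,-1,20,-0.002,0,-0.009,-1],[7,-1,40,-0.002,0,-0.009,-1],[7,-1,60,-0.002,0,-0.009,-0.6],[7,-1,75,-0.002,0,-0.009,-0.6],[7,-1,85,-0.002,0,-0.009,-0.6],[7,-1,91,-0.002,0,-0.009,-0.6],[7,-1,91,-0.002,0,-0.009,-0.6],[7,-1,91,-0.002,0,-0.009,-0.6]]'
python3 - <<'E'
from h import *
plan([(.4765,.161,.158,6)])
from bench import ctrl
cv2.imwrite('pics/w2.png',ctrl.get_image('wrist')[:,:,::-1])
E
```

```text
time: 4.25
position: [0.4764, 0.1617, 0.159]
tool_rot: [2.1, 2.336, 0.002]
ft_force: [-0.2, -0.0, 1.8]
grip_width: 0.798
t 4.25 p [0.4764 0.1617 0.159 ] yawY 6.08 tilt 0.06 F [-0.19 -0.01  1.84] g 0.798 j [ 0.47  0.14 -0.9   1.88  0.12  1.17 -0.36]
(0.4765, 0.161, 0.158, 6) -> [-0.7  0.   1. ] [ 0.0009 -0.0005  0.0013]
```

View pics/w2.png

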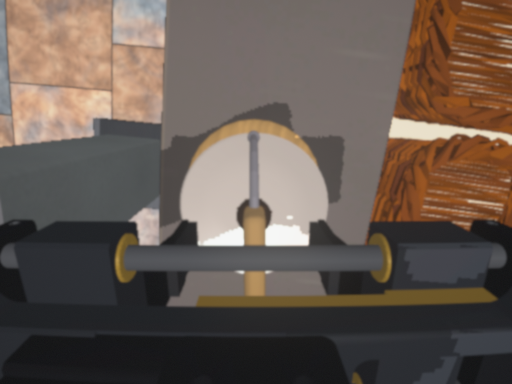

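The grip is centred between the pads. Closing in stages.

```bash
python3 -m handwheel '[[0,0,0,0,0,0,0],[0,0,0,0,0,0,0.3],[0,0,0,0,0,0,0.5],[0,0,0,0,0,0,0.6],[0,0,0,0,0,0,0.65],[0,0,0,0,0,0,0.7],[0,0,0,0,0,0,0.75],[0,0,0,0,0,0,0.8],[0,0,0,0,0,0,1],[0,0,0,0,0,0,1],[0,0,0,0,0,0,1]]' 25
python3 - <<'E'
from h import *
plan([(.4765,.161,.158,96)])
from bench import ctrl
print(ctrl.get_state()['torque'])
cv2.imwrite('pics/w3.png',ctrl.get_image('wrist')[:,:,::-1])
E
```

```text
time: 5.68
position: [0.4761, 0.1616, 0.1586]
tool_rot: [-2.1, -2.336, -0.001]
ft_force: [0.7, -0.2, 0.4]
grip_width: 0.134
t 5.67 p [0.4761 0.1616 0.1586] yawY 6.07 tilt 0.03 F [ 0.69 -0.17  0.37] g 0.134 j [ 0.47  0.14 -0.9   1.89  0.12  1.17 -0.36]
(0.4765, 0.161, 0.158, 96) -> [-0.6  0.3  0.6] [ 5.0000e-04 -2.0000e-04 -1.5695e+00]
[ 0.06816833 -0.19680024  0.03468411]
```

View pics/w3.png

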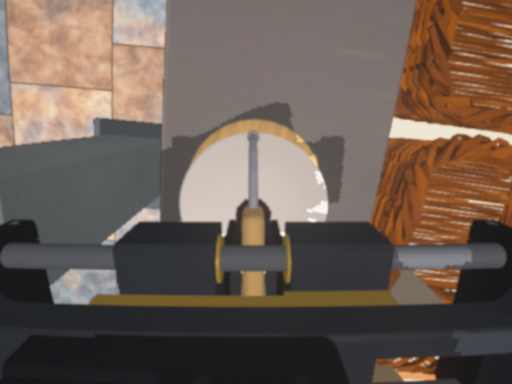

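The dish is gripped at 11.7 mm opening. I'll lift it 1.5 mm within the play and start the turn.

```bash
python3 -m handwheel '[[0,0,-0.8,0,0,0,1],[0,0,-1.5,0,0,0,1],[0,0,-1.5,0,0,-0.04,1],[0,0,-1.5,0,0,-0.1,1],[0,0,-1.5,0,0,-0.18,1],[0,0,-1.5,0,0,-0.26,1],[0,0,-1.5,0,0,-0.34,1],[0,0,-1.5,0,0,-0.42,1],[0,0,-1.5,0,0,-0.5,1],[0,0,-1.5,0,0,-0.56,1],[0,0,-1.5,0,0,-0.6,1],[0,0,-1.5,0,0,-0.6,1]]'
python3 - <<'E'
from h import *
plan([(.4765,.161,.160,96)])
from bench import ctrl
print(ctrl.get_state()['torque'])
cv2.imwrite('pics/w4.png',ctrl.get_image('wrist')[:,:,::-1])
E
```

```text
time: 7.22
position: [0.4757, 0.1614, 0.1597]
tool_rot: [-1.317, -2.851, 0.0]
ft_force: [0.1, -0.0, -3.6]
grip_width: 0.136
t 7.22 p [0.4757 0.1614 0.1597] yawY 40.43 tilt 0.05 F [ 0.1  -0.   -3.58] g 0.136 j [ 0.53  0.15 -0.96  1.88  0.13  1.18  0.23]
(0.4765, 0.161, 0.16, 96) -> [-0.8  0.4 -0.3] [-0.0e+00 -9.0e-04 -9.7e-01]
[ 0.02702537 -0.16133274 -0.00391029]
```

View pics/w4.png

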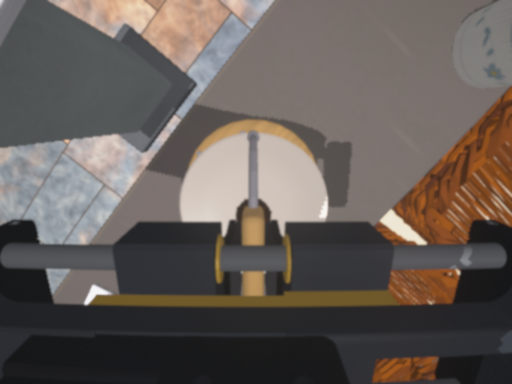

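The force shows the dish's weight (3.6 N) with no side loads, and the dish is turning with the gripper. I'll continue to the quarter turn.

```bash
python3 -m handwheel '[[0,0,0,0,0,-0.05,1],[0,0,0,0,0,-0.13,1],[0,0,0,0,0,-0.23,1],[0,0,0,0,0,-0.33,1],[0,0,0,0,0,-0.43,1],[0,0,0,0,0,-0.53,1],[0,0,0,0,0,-0.63,1],[0,0,0,0,0,-0.73,1],[0,0,0,0,0,-0.83,1],[0,0,0,0,0,-0.91,1],[0,0,0,0,0,-0.96,1],[0,0,0,0,0,-0.97,1]]'
python3 - <<'E'
from h import *
plan([(.4765,.161,.160,96)])
from bench import ctrl
print(ctrl.get_state()['torque'])
cv2.imwrite('pics/w5.png',ctrl.get_image('wrist')[:,:,::-1])
crop('pics/w5.png',150,90,220,140,3.5,'pics/w5z.png')
cv2.imwrite('pics/s5.png',ctrl.get_image('scene')[:,:,::-1])
crop('pics/s5.png',180,100,140,160,3.7,'pics/s5z.png')
E
```

```text
time: 8.78
position: [0.4761, 0.1609, 0.1599]
tool_rot: [0.164, -3.137, 0.001]
ft_force: [-0.2, -1.6, -3.2]
grip_width: 0.134
t 8.78 p [0.4761 0.1609 0.1599] yawY 95.97 tilt 0.02 F [-0.16 -1.61 -3.16] g 0.134 j [ 0.63  0.17 -1.08  1.88  0.17  1.18  1.17]
(0.4765, 0.161, 0.16, 96) -> [-0.4  0.1 -0.1] [-0.0004 -0.     -0.0004]
[-0.26399222 -0.26864507 -0.01674947]
```

View pics/w5z.png

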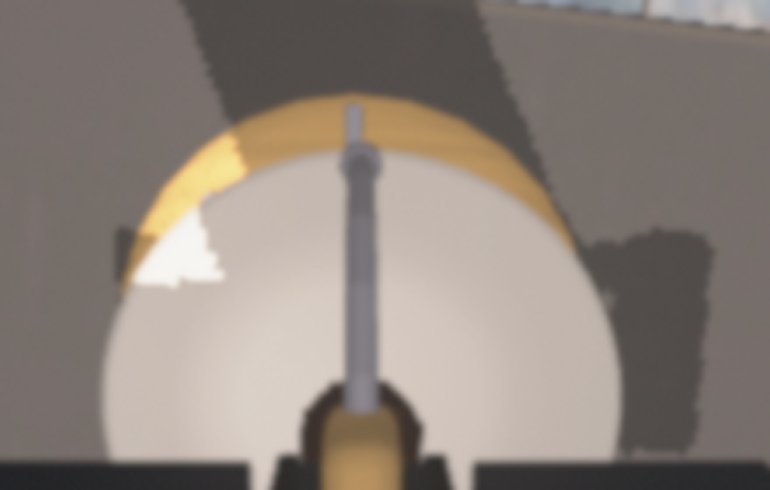

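View pics/s5z.png

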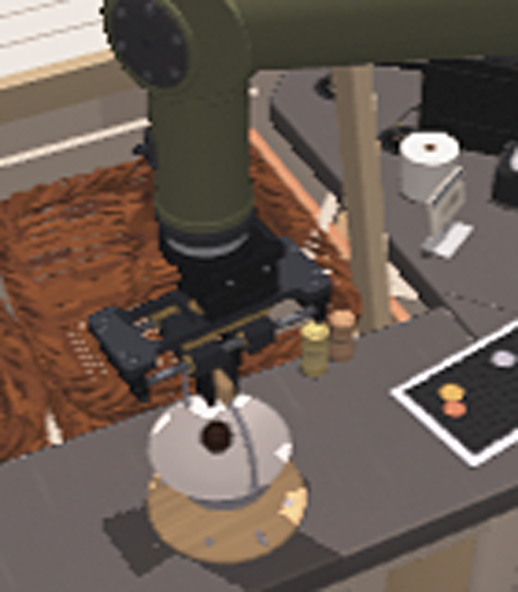

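The wrist view shows the raised mark at zoomed (353,115), almost in line with the handle wire (360). I'll quantify the residual angle.

Run:
```python
from h import *
from bench import ctrl
m=ctrl.camera_model('wrist')
z=lambda x,y:(150+(x+.5)/3.5-.5,90+(y+.5)/3.5-.5)
for p,h in(((353,110),.0115),((353,140),.0115),((360,160),.082)):
    q=onz(m,z(*p),h); d=q[:2]-[.4761,.1609]; print(q,np.linalg.norm(d),np.degrees(np.arctan2(d[1],d[0])))
```

```text
[0.40741529 0.15279342 0.0115    ] 0.06916144649332283 -173.2687467578247
[0.41600954 0.15368262 0.0115    ] 0.06052233902974029 -173.15109267898168
[0.41775641 0.15605021 0.082     ] 0.05854481505889946 -175.2482337627136
```

The handle is within about 1–2° of the marks (186.8°). I'll nudge it 0.02 rad and lift slowly.

```bash
python3 -m handwheel '[[0,0,0,0,0,-0.02,1],[0,0,-1,0,0,-0.02,1],[0,0,-3,0,0,-0.02,1],[0,0,-5,0,0,-0.02,1],[0,0,-7,0,0,-0.02,1],[0,0,-9,0,0,-0.02,1],[0,0,-10,0,0,-0.02,1]]'
python3 - <<'E'
from h import *
plan([])
from bench import ctrl
print(ctrl.get_state()['torque'])
E
```

```text
time: 9.75
position: [0.476, 0.1618, 0.1702]
tool_rot: [-0.197, 3.135, 0.001]
ft_force: [-1.0, -2.4, -4.9]
grip_width: 0.137
t 9.75 p [0.476  0.1618 0.1702] yawY 97.18 tilt 0.04 F [-0.95 -2.36 -4.91] g 0.137 j [ 0.64  0.16 -1.08  1.87  0.15  1.2   1.2 ]
[-0.57869464  0.03900173 -0.0059401 ]
```

Side force of -2.4 N along y suggests I sit about 1 mm too far in +y. I'll ease over and continue up.

```bash
python3 -m handwheel '[[0,-0.5,0,0,0,0,1],[0,-1,-1,0,0,0,1],[0,-1,-3,0,0,0,1],[0,-1,-5,0,0,0,1],[0,-1,-8,0,0,0,1],[0,-1,-11,0,0,0,1],[0,-1,-14,0,0,0,1],[0,-1,-17,0,0,0,1],[0,-1,-19,0,0,0,1],[0,-1,-20,0,0,0,1],[0,-1,-20,0,0,0,1]]'
python3 - <<'E'
from h import *
plan([])
from bench import ctrl
print(ctrl.get_state()['torque'])
cv2.imwrite('pics/w6.png',ctrl.get_image('wrist')[:,:,::-1])
cv2.imwrite('pics/s6.png',ctrl.get_image('scene')[:,:,::-1])
crop('pics/s6.png',180,100,140,160,3.7,'pics/s6z.png')
E
```

```text
time: 11.12
position: [0.4762, 0.1605, 0.19]
tool_rot: [-0.196, 3.135, 0.001]
ft_force: [0.4, 0.6, -3.5]
grip_width: 0.13
t 11.12 p [0.4762 0.1605 0.19  ] yawY 97.17 tilt 0.03 F [ 0.36  0.57 -3.53] g 0.13 j [ 0.66  0.13 -1.09  1.84  0.12  1.24  1.22]
[ 0.08770624 -0.14460234 -0.06708804]
```

View pics/w6.png

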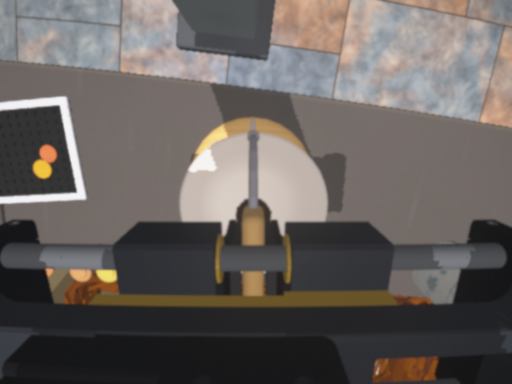

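View pics/s6z.png

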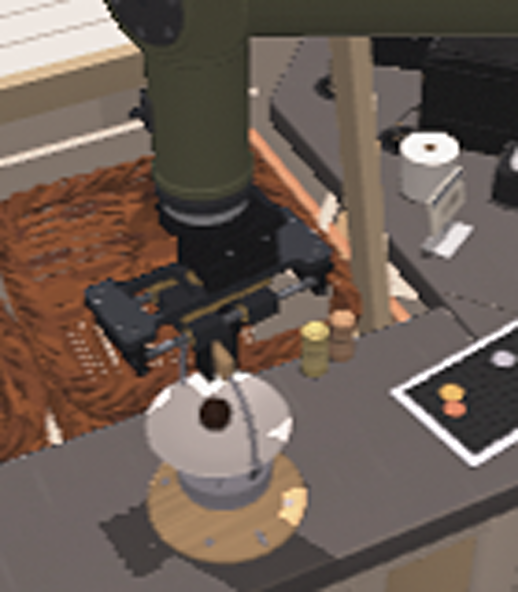

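The dish is clear of the socket, level, with 3.5 N of weight and the chocolate at its middle. Lifting further, then turning clockwise about 86.5°.

```bash
python3 -m handwheel '[[0,0,-1,0,0,0,1],[0,0,-3,0,0,0,1],[0,0,-6,0,0,0,1],[0,0,-10,0,0,0,1],[0,0,-15,0,0,0,1],[0,0,-20,0,0,0,1],[0,0,-25,0,0,0,1],[0,0,-30,0,0,0,1],[0,0,-35,0,0,0,1],[0,0,-39,0,0,0,1],[0,0,-42,0,0,0,1],[0,0,-43,0,0,0,1]]' && python3 -m handwheel '[[0,0,0,0,0,0.02,1],[0,0,0,0,0,0.06,1],[0,0,0,0,0,0.12,1],[0,0,0,0,0,0.2,1],[0,0,0,0,0,0.28,1],[0,0,0,0,0,0.36,1],[0,0,0,0,0,0.44,1],[0,0,0,0,0,0.52,1],[0,0,0,0,0,0.6,1],[0,0,0,0,0,0.67,1],[0,0,0,0,0,0.72,1],[0,0,0,0,0,0.74,1]]' && python3 -m handwheel '[[0,0,0,0,0,0.02,1],[0,0,0,0,0,0.06,1],[0,0,0,0,0,0.13,1],[0,0,0,0,0,0.21,1],[0,0,0,0,0,0.29,1],[0,0,0,0,0,0.37,1],[0,0,0,0,0,0.45,1],[0,0,0,0,0,0.53,1],[0,0,0,0,0,0.61,1],[0,0,0,0,0,0.68,1],[0,0,0,0,0,0.74,1],[0,0,0,0,0,0.77,1]]'
python3 - <<'E'
from h import *
plan([(.481,-.144,.221,10.5)])
from bench import ctrl
cv2.imwrite('pics/w7.png',ctrl.get_image('wrist')[:,:,::-1])
cv2.imwrite('pics/s7.png',ctrl.get_image('scene')[:,:,::-1])
crop('pics/s7.png',180,100,160,160,3.7,'pics/s7z.png')
E
```

```text
time: 12.72
position: [0.4762, 0.1605, 0.2332]
tool_rot: [-0.197, 3.135, 0.001]
ft_force: [0.3, -0.1, -3.3]
grip_width: 0.137
time: 14.22
position: [0.4761, 0.1605, 0.2328]
tool_rot: [-0.952, -2.993, -0.0]
ft_force: [0.3, -0.2, -3.6]
grip_width: 0.134
time: 15.72
position: [0.4762, 0.1605, 0.233]
tool_rot: [-2.007, -2.417, -0.0]
ft_force: [0.6, -0.5, -4.3]
grip_width: 0.136
t 15.72 p [0.4762 0.1605 0.233 ] yawY 10.59 tilt 0.03 F [ 0.65 -0.46 -4.26] g 0.136 j [ 0.59  0.07 -1.    1.79  0.06  1.32 -0.23]
(0.481, -0.144, 0.221, 10.5) -> [-300.2  -51.2   11.8] [ 0.     -0.0005  0.0016]
```

View pics/s7z.png

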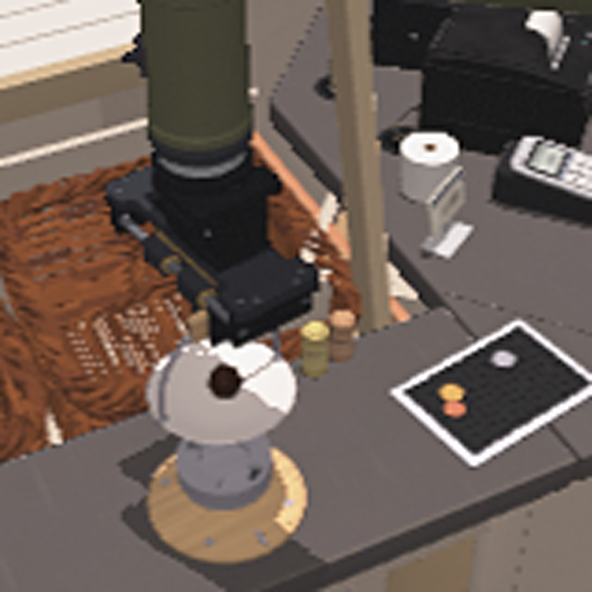

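View pics/w7.png

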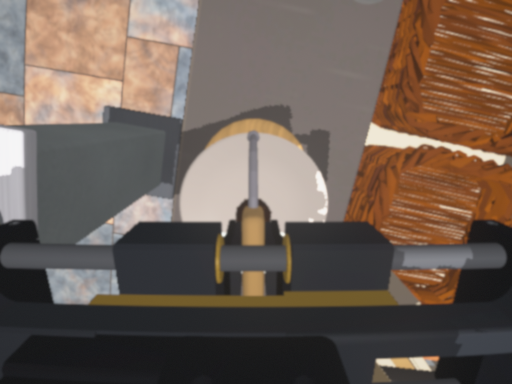

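Held level, the chocolate is centred, and yaw matches the tray. Carrying it over slowly.

```bash
python3 -m handwheel '[[-2,-0.3,0,0,0,0,1],[-6,-1,0,0,0,0,1],[-12,-2,0,0,0,0,1],[-20,-3.4,0,0,0,0,1],[-30,-5.1,0,0,0,0,1],[-40,-6.8,0,0,0,0,1],[-50,-8.5,0,0,0,0,1],[-60,-10.2,0,0,0,0,1],[-70,-12,0,0,0,0,1],[-80,-13.7,0,0,0,0,1],[-90,-15.4,0,0,0,0,1],[-100,-17,0,0,0,0,1]]' && python3 -m handwheel '[[-10,-1.7,0,0,0,0,1],[-20,-3.4,0,0,0,0,1],[-30,-5.1,0,0,0,0,1],[-40,-6.8,0,0,0,0,1],[-50,-8.5,0,0,0,0,1],[-60,-10.2,0,0,0,0,1],[-70,-12,0,0,0,0,1],[-80,-13.7,0,0,0,0,1],[-89,-15.2,0,0,0,0,1],[-96,-16.4,0,0,0,0,1],[-101,-17.3,0,0,0,0,1],[-104,-17.8,0,0,0,0,1]]'
python3 - <<'E'
from h import *
plan([(.481,-.144,.221,10.5)])
from bench import ctrl
cv2.imwrite('pics/w8.png',ctrl.get_image('wrist')[:,:,::-1])
cv2.imwrite('pics/s8.png',ctrl.get_image('scene')[:,:,::-1])
crop('pics/s8.png',200,90,160,160,3.7,'pics/s8z.png')
E
```

```text
time: 17.32
position: [0.478, 0.0584, 0.233]
tool_rot: [-2.005, -2.418, -0.001]
ft_force: [0.4, 0.5, -3.7]
grip_width: 0.138
time: 18.82
position: [0.4797, -0.0466, 0.2329]
tool_rot: [-2.005, -2.418, -0.001]
ft_force: [-0.5, 1.0, -3.4]
grip_width: 0.135
t 18.82 p [ 0.4797 -0.0466  0.2329] yawY 10.66 tilt 0.03 F [-0.51  0.98 -3.37] g 0.135 j [ 0.83 -0.01 -0.78  1.83 -0.01  1.32  0.25]
(0.481, -0.144, 0.221, 10.5) -> [-96.  -16.7  11.9] [ 0.0001 -0.0006  0.0027]
```

View pics/s8z.png

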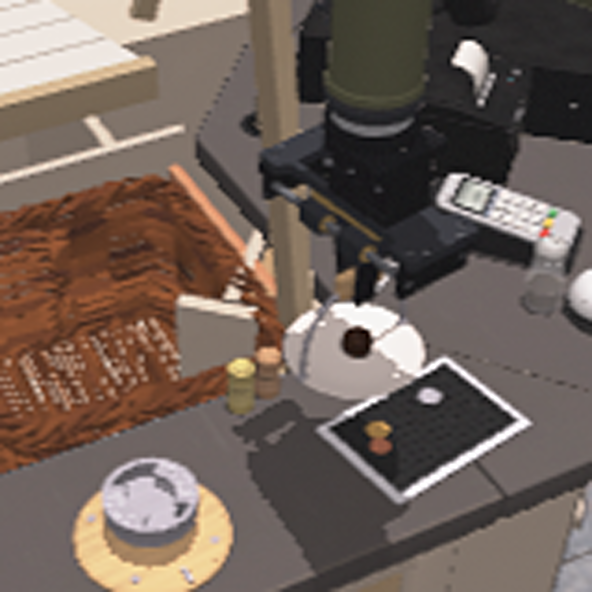

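View pics/w8.png

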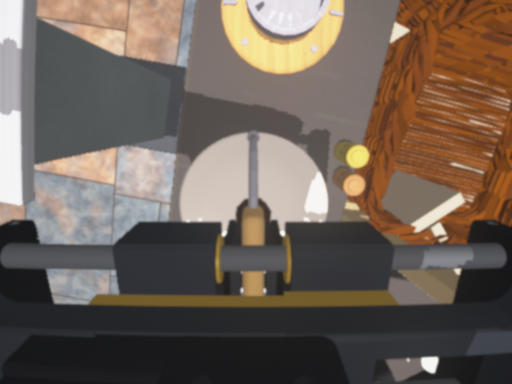

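The stand is empty and the dish is in the air, with the chocolate at zoomed (357,342), in the middle. Before the last 10 cm I'll check the clearance to the wooden post.

Run:
```python
from h import *
from bench import ctrl
ms=ctrl.camera_model('scene');mt=ctrl.camera_model('top')
for z in (0,.1,.2,.3,.4): 
    print(z, onz(ms,(279.7,177),z).round(3), 'top cam projection', proj(mt,onz(ms,(279.7,177),z)))
# line of post in the scene at row 125 (col ~ 275) for different heights
for z in (.2,.3,.4,.5): print(z, onz(ms,(274,125),z).round(3), proj(mt,onz(ms,(274,125),z)))
crop('pics/top0.png',260,60,100,140,4,'pics/top0post.png')
```

```text
0 [ 0.681 -0.107  0.   ] top cam projection [[292.57802308 163.66012699]]
0.1 [ 0.585 -0.049  0.1  ] top cam projection [[281.56158205 181.62327459]]
0.2 [0.488 0.008 0.2  ] top cam projection [[269.09567202 201.91616067]]
0.3 [0.391 0.066 0.3  ] top cam projection [[254.91092548 224.96394871]]
0.4 [0.294 0.124 0.4  ] top cam projection [[238.67985812 251.28027125]]
0.2 [ 0.762 -0.118  0.2  ] [[298.45539133 132.5513522 ]]
0.3 [ 0.628 -0.043  0.3  ] [[282.59387671 159.97206597]]
0.4 [0.495 0.031 0.4  ] [[264.20843492 191.70562204]]
0.5 [0.362 0.106 0.5  ] [[242.77994838 228.62454457]]
```

View pics/top0post.png

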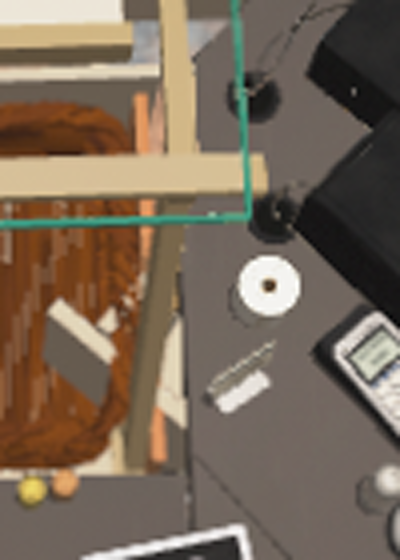

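The post stands at x of about 0.66 and leans away, while the gripper reaches only about 0.58, so it is clear. Final approach.

```bash
python3 -m handwheel '[[-2,-0.3,0,0,0,0,1],[-6,-1,0.5,0,0,0,1],[-12,-2,1.5,0,0,0,1],[-20,-3.4,2.5,0,0,0,1],[-30,-5.1,3.5,0,0,0,1],[-40,-6.8,4.5,0,0,0,1],[-50,-8.5,5.5,0,0,0,1],[-60,-10.2,6.5,0,0,0,1],[-69,-12,7.5,0,0,0,1],[-77,-13.4,8.5,0,0,0,1],[-84,-14.6,9.5,0,0,0,1],[-89,-15.5,10.5,0,0,0,1]]' && python3 -m handwheel '[[-3,-0.5,0.5,0,0,0,1],[-5,-0.9,1,0,0,0,1],[-6,-1,1.2,0,0,0,1],[-6,-1,1.2,0,0,0,1],[-6,-1,1.2,0,0,0,1],[-6,-1,1.2,0,0,0,1],[-6,-1,1.2,0,0,0,1],[-6,-1,1.2,0,0,0,1]]'
python3 - <<'E'
from h import *
plan([(.481,-.144,.221,10.5)])
from bench import ctrl
for n in('wrist','scene','top'): cv2.imwrite(f'pics/{n}9.png',ctrl.get_image(n)[:,:,::-1])
crop('pics/scene9.png',210,90,160,160,3.7,'pics/s9z.png')
crop('pics/top9.png',240,150,120,100,5,'pics/t9z.png')
E
```

```text
time: 20.42
position: [0.4809, -0.1372, 0.2223]
tool_rot: [-2.006, -2.418, -0.001]
ft_force: [-0.9, -0.1, -3.6]
grip_width: 0.137
time: 21.42
position: [0.4811, -0.1428, 0.2212]
tool_rot: [-2.005, -2.418, -0.001]
ft_force: [0.2, 0.1, -3.6]
grip_width: 0.133
t 21.43 p [ 0.4811 -0.1428  0.2212] yawY 10.66 tilt 0.02 F [ 0.2   0.14 -3.59] g 0.133 j [ 0.91  0.05 -0.69  1.81  0.03  1.29  0.4 ]
(0.481, -0.144, 0.221, 10.5) -> [-1.1 -0.3  0.2] [ 0.0001 -0.0004  0.0028]
```

View pics/s9z.png

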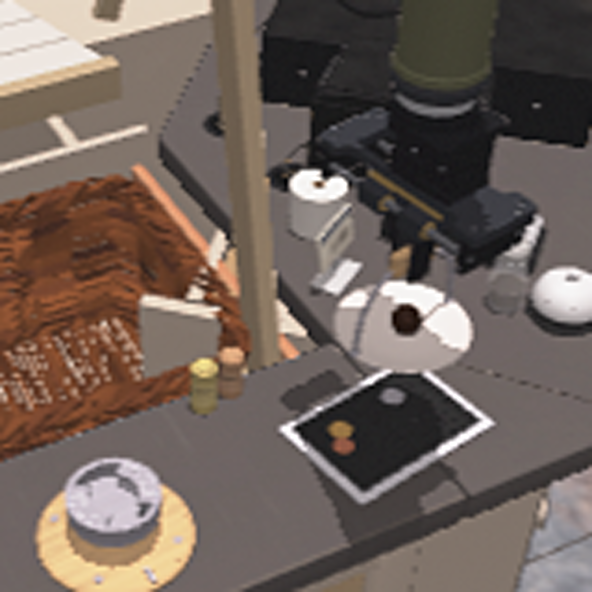

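View pics/wrist9.png

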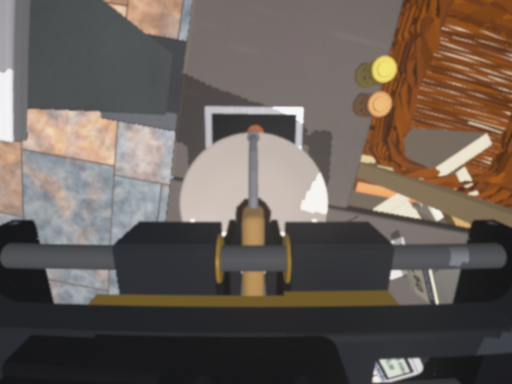

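View pics/t9z.png

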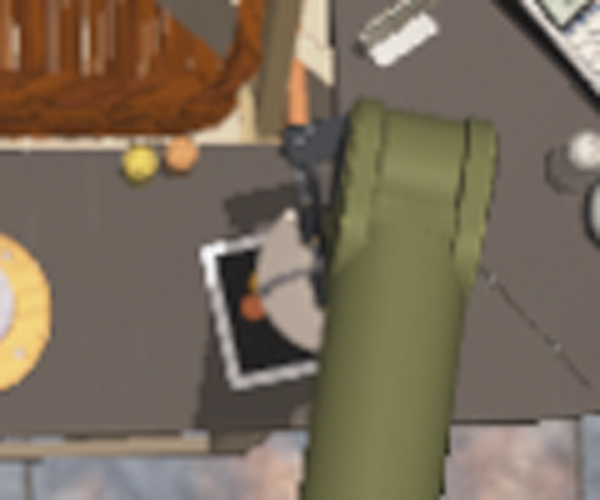

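The wrist view shows the tray's near short edge square to the handle, with corners about (206,107) and (302,107). The scene view shows the dish over the tray and the chocolate near its middle. Final check on position and chocolate.

Run:
```python
from h import *
from bench import ctrl
m=ctrl.camera_model('wrist'); ms=ctrl.camera_model('scene')
a,b=onz(m,(206,107),.006),onz(m,(303,107),.006); d=b-a
print(a,b,np.linalg.norm(d),'edge',np.degrees(np.arctan2(d[1],d[0])))
u=d[:2]/np.linalg.norm(d[:2]); n=np.array([u[1],-u[0]]); print('tray centre',(a+b)[:2]/2+n*.09)
S=cv2.imread('pics/scene9.png'); h=cv2.cvtColor(S,cv2.COLOR_BGR2HSV)
k=cv2.inRange(h,(0,0,0),(180,255,75)); z=np.zeros_like(k); z[168:188,310:330]=k[168:188,310:330]
M=cv2.moments(z,True); c=(M['m10']/M['m00'],M['m01']/M['m00']); print('choc',c,M['m00'],onz(ms,c,.221-.1146+.039))
s=ctrl.get_state(); print(s['position'],abs(s['qd']).max())
```

```text
[ 0.40742399 -0.06771542  0.006     ] [ 0.52635768 -0.04516001  0.006     ] 0.12105358569677993 edge 10.738440821063953
tray centre [ 0.48366016 -0.14486164]
choc (319.2888888888889, 176.04444444444445) 45.0 [ 0.48307315 -0.14811019  0.1454    ]
[ 0.48107895 -0.14282411  0.22118297] 0.0014340276540669686
```

```bash
python3 -m handwheel '[[-0.5,0,0,0,0,0,1],[-1,0,0,0,0,0,1],[-1,0,0,0,0,0,1],[-1,0,0,0,0,0,1],[-1,0,0,0,0,0,1],[-1,0,0,0,0,0,1],[-1,0,0,0,0,0,1],[-1,0,0,0,0,0,1]]'
python3 - <<'E'
from h import *
plan([])
from bench import ctrl
print(ctrl.close_job())
E
```

```text
time: 22.58
position: [0.4812, -0.1438, 0.2212]
tool_rot: [-2.005, -2.418, -0.001]
ft_force: [-0.1, -0.7, -4.1]
grip_width: 0.137
t 22.57 p [ 0.4812 -0.1438  0.2212] yawY 10.66 tilt 0.02 F [-0.14 -0.68 -4.13] g 0.137 j [ 0.92  0.05 -0.69  1.81  0.03  1.29  0.4 ]
the job is handed in; nothing more can be done
None
```

I gripped the dish by its wooden grip and turned it a quarter turn anticlockwise, to within about 1–2° of the marks. I then lifted it off, turned it back about 86.5° in the air and carried it over the change tray. I handed the job in at 22.6 s.

**Last checks:**
- **Position:** the tool was within about 3 mm of the tray's middle, with the dish's underside about 10 cm above the tray, by calculation from the grasp height.
- **Alignment:** the gripper's yaw was 10.66° and the tray's edge measured 10.7°, so the handle runs along the tray's long side. The tool's tilt was 0.02° and the arm was still.
- **Load:** the wrist carried about 4 N, roughly the weight of the dish and the ball.
- **Chocolate ball:** it measured about 5 mm from the dish's axis in the scene camera, near the limit of that measurement. The gripper stayed above it.

**Disagreements:** the two estimates of the tray's middle differed by about 3 mm. A side force of about 2.4 N, with about 4.9 N vertical, showed up early in the lift, and a 1 mm shift cleared it. I did not measure the other things on the counter again, but I saw no contact, and those still in view looked unmoved.

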